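Open the safety-capped cleaner bottle behind the raised splash screen

TASK

The cleaner concentrate is about to be opened next to clean cups and creamers: first pull the clear splash screen all the way up by its handle. Then take the safety cap off the bottle (press it down, turn it anticlockwise while pressed until it comes free, lift it off), with the bottle left standing in its dock and the cup behind the screen, the tumbler and the shaker left where they are. Finish still holding the cap in the gripper, level, straight above the open mouth and about 5 cm clear of it so that drips fall back in, and do not put it down or let go.

Things in the scene. Friction and masses are not known exactly. Their poses are not given: they have to be found in the camera images.
- screen: Splash screen, fixed on the worktop: steel foot 100 x 400 x 8 mm, at each end (y = +-187 mm) an upright channel 30 mm deep and 182 mm high, between them a fixed clear pane 142 mm high and, just in front of it, a clear sliding sash. Origin at the centre of the foot's underside; z up, y along the screen, -x is the side of the robot and the bottle.
- sash (a joint): Height of the sliding sash in m: 0 is fully down, 0.12 is fully up against its upper stop; it starts between 0 and 0.025. Friction holds it at any height; it takes about 11 N upward to move it.
- sash_handle (a point): Middle of the sash's grip bar: round, 12 mm thick, 108 mm long, along the screen's y, 28 mm above the sash's 12 mm thick top rail, on a leg at each end (y = +-60 mm). It moves with the sash, above x = -6.5 mm of the screen: 190 mm above the worktop with the sash down, 310 mm with it up. Free in front, behind and above; axes as the screen's.
- dock: Square open steel dock screwed to the worktop, 98 x 98 mm, walls 45 mm high and 3 mm thick, floor 3 mm, which holds the bottle's foot so that it cannot turn (2 mm play each side). A 20 mm screw flange lies on two sides (+-y). Origin at the centre of its underside, z up.
- cleaner_bottle: White square plastic bottle, 88 x 88 mm, 142 mm to the shoulder, 0.6 to 1 kg, loose in the dock, which it must not leave. Origin at the centre of its underside (3 mm above the worktop), z up along its axis. The shoulder narrows to a round neck; below the cap it is free all round above 160 mm from the underside.
- bottle_mouth (a point): Centre of the bottle's mouth on its top rim, 195 mm above the bottle's underside (198 mm above the worktop); hidden in the cap until the cap is off.
- cap: Grey ribbed round safety cap, 56 mm in diameter, 37.5 mm high, 0.06 kg. Origin at the centre of its lower rim, z up. On the bottle its lower rim is 168 mm above the bottle's underside (171 mm above the worktop) and, locked, its x axis lies along the bottle's. Three lugs inside hang in notches of the neck: unpressed, a pull only lifts the bottle and a turn is stopped after about 5 degrees.
- cap_top (a point): Centre of the cap's flat top, 37.5 mm above its lower rim. A spring in the cap resists pressing: about 8 N at 3 mm, 12 N at 6 mm, hard bottom at 6.5 mm. Pressed 4 to 6 mm, the cap turns anticlockwise seen from above (clockwise is blocked); at 45 to 73 degrees from locked (best 60; a stop at 76) it is free and lifts straight off.
- cup: White ribbed plastic cup upside down, 70 mm in diameter, 60 mm high, close behind the screen (other cups and creamers stand there too); to be left alone. Origin at the centre of its underside.
- tumbler: Clear plastic tumbler upside down, 70 mm in diameter, 98 mm high, to the left of the work; to be left alone. Origin at the centre of its underside.
- salt_shaker: Salt shaker, 44 mm in diameter, 90 mm high, to the right of the work; to be left alone. Origin at the centre of its underside.
Not all that is in view belongs to the job. What is meant by the cap is not yellow, and is the smaller of those in its own colour.

How it is judged (in metres and radians):
On the way, in this order (a step that is already met when the one before it is completed fails the run):
1. the sash is fully up (within 10 mm of its upper stop) (value of joint sash above 0.11 m), for 0.2 s.
2. the cap is pressed down on the neck by more than 2.5 mm (z of cap in the frame of cleaner_bottle below 0.1655 m), for 0.1 s.
3. the cap, still on the neck, is turned more than 40 degrees from locked (angle between the x axis of cap and the x axis of cleaner_bottle, either way round above 0.7 rad and z of cap in the frame of cleaner_bottle below 0.174 m and horizontal distance between cap and bottle_mouth below 0.006 m), for 0.1 s.
At the end, for the whole second after the job is handed in: The sash is up (within 10 mm of its stop); the gripper holds the cap still and level (within 14 degrees), its lower rim 20 to 100 mm above the bottle's mouth and its centre within 20 mm of the mouth's axis, touching the bottle nowhere; the bottle stands upright on the floor of its dock (value of joint sash above 0.11 m and contact force between cap and the fingers above 1 N and contact force between cap and cleaner_bottle below 0.05 N and z of cap in the frame of bottle_mouth between 0.02 and 0.1 m and horizontal distance between cap and bottle_mouth below 0.02 m and angle between cap's own z axis and vertical below 0.25 rad and linear speed of cap below 0.03 m/s and z of cleaner_bottle in the frame of dock below 0.008 m and angle between cleaner_bottle's own z axis and vertical below 0.06 rad); the arm keeps its last pose, push and grip.
It fails at once if the bottle is lifted out of its seat in the dock (more than 20 mm) (z of cleaner_bottle in the frame of dock above 0.023 m).
It fails at once if the cup, the tumbler or the shaker is shifted by more than 30 mm (distance of any of cup, tumbler, salt_shaker from where it was at the start of the episode above 0.03 m).
It also fails if it takes over 51 s, if anything falls off the work surface, if the arm or the gripper's body presses on something with over 40 N, if the wrist force passes 120 N, or if a joint passes its speed limit or range.

ROBOT

A 6-joint arm with a two-finger parallel gripper is mounted at the origin on a cart in front of the work surface, level with it; the furniture and walls round the work are solid. World frame = base frame: x ahead of the robot, y to its left, z up, the work surface at z = 0. Lengths are in mm, angles in degrees, forces in N, time in s.
With the tool pointing down it reaches from about 300 to 850 mm from the base axis. Payload 4.2 kg.
Tool frame: the origin (TCP) lies between the finger pads; the fingertips stand 14 mm ahead of it and the grasp point (between the pads) lies 5 mm behind it (env.finger_overhang is the distance from the TCP to the fingertips, in mm); z points along the fingers, y is the line along which they close (so a half turn about z gives the same grasp; the last joint's range is limited). The gripper opens to 91 mm and grips with 3 to 60 N. Pads are 32 mm wide; open, the fingers measure 118 mm over their backs; the gripper's body (76 mm by 178 mm) begins 60 mm behind the grasp point.
Start: joints at [71.219, 18.312, 89.639, -0, 72.044, -1.146], TCP at [174.206, 547.991, 227.976] pointing down, gripper open.
Joint ranges: [-177.97, 177.97], [-48.28, 115.42], [12.27, 149.76], [-77.06, 257.06], [2.81, 150.46], [-146.56, 146.56]. Speed limits (degrees/s): [147.25, 147.25, 180, 180, 180, 180].

INTERFACE

Orientations are given as [roll, pitch, yaw] about the fixed x, y, z axes, in that order (R = Rz(yaw) Ry(pitch) Rx(roll)).
In Python, from workcell import status, cams, env, finder gives the robot as it stands.
- The arm moves only by the tool apply_moves, never from a script. Its argument "increments" is a list of rows, each a list of 7 numbers: the opening, from -1 (shut) to 1 (fully open), then the shift along the world's x, y, z in m, then the turn, a rotation vector about the world's x, y, z in degrees. In form: [[gripper, x, y, z, ax, ay, az], ...]. A call has 1 to 5 rows; each row shifts and turns the commanded pose from where the row before left it; what a row does not reach is not made up. A row lasts 1/12 s, in which the tool goes at most 41.7 mm and 7.16 degrees, less where a joint would pass 70% of its speed; a pose out of reach is approached as far as the arm can. A call with a gripper value outside its range is refused whole. The fingers move at their own pace and stop on an object; "newtons" is the grip in N (left out, the last holds). Time passes only in rows, so rows that do not move let the fingers close. It gives the time, the measured TCP pose, the force, the opening and the grip force at its end, in the units of the state.
- status.state(): the state, without advancing time (a new reading comes with each control period).
- cams.grab_frame(name): name is "scene" or "top"; returns a dict with "color" (420x560x3 uint8, red, green, blue), "intrinsics" (3x3 intrinsics, pixels), "k1" (the pictures are not rectified: a ray, as slopes to the right and down, at radius r is drawn at 1 + k1 r^2 times it, then the intrinsics apply), "R" (3x3) and "t" (3): a world point X has camera coordinates R X + t. Camera axes: x right, y down, z forward; pixel columns grow to the right and rows downward; lengths in mm; the calibration is good to about 2 mm. A picture is of the moment at which its call begins. There is no depth.
- env.job_done(): hands the job in; it is judged then, once.
Trained networks look in the newest picture that a camera, given by its name, has taken for a name from the list of things; names that differ only in an ending like _2 or _b are one class to them, and where a whole thing is asked for, a point or a joint stands for the part that bears it (a point fixed in the world has none). Each returns a list of dicts, best first, with "score" (0 to 1); they miss things now and then, are a little off and sometimes report something else, mostly with a low value. They report only what shows in the picture. A call takes as long as a camera call. They do not tell look-alikes from the thing itself.
- finder.boxes_of(query, camera): "rect" ([left, top, width, height] in pixels, round what is visible of it).
- finder.trace(query, camera): "pixels" (420x560 bool, what is visible of it) and "rect" ([left, top, width, height] in pixels, round what is visible of it).
The state is a dict: "time_s": time; "qpos": joint angles; "qvel": joint speeds; "effort": joint torques, N m; "ee_pos": TCP position; "ee_rot": TCP orientation; "force": force on the tool from outside, world axes, zero at the start; "torque": the same for the moment, N m; "gripper_width": finger opening in mm; "gripper_force": force on a finger pad.
Only numpy, scipy, OpenCV 4.12 (cv2) and the standard library are available. Lean on these libraries where they do the work, as an engineer would, in place of code of your own. Each camera call takes 0.05 s, during which the arm holds its last target. There are 200 camera calls.

## Working session

There is one attempt and no reset: what is moved stays moved. The work goes in short steps, Python scripts to look and compute and a tool call to move; the robot and the scene stay as the last step left them, time stands still between calls to the robot, and variables do not carry over. Pictures are saved under pics/ and viewed, at most 10 in all, crops included, and the job is handed in when it is done.

Besides the shell and the picture viewer there is one more tool, called after "Call:" by a JSON object that holds its "op" and its "data". apply_moves: Moves the arm, as the interface text tells. Its arguments: {"type":"object","properties":{"increments":{"type":"array","items":{"type":"array","items":{"type":"number"}}},"newtons":{"type":"number"}},"required":["increments"]}

```bash
mkdir -p pics; cat > h.py <<'E'
import numpy as np, cv2
from workcell import status, cams, env, finder
def ray(f,u,v):
    K=np.array(f["intrinsics"]);R=np.array(f["R"]);t=np.array(f["t"])
    d=np.array([(u-K[0,2])/K[0,0],(v-K[1,2])/K[1,1]]);s=d.copy()
    for _ in range(20): s=d/(1+f["k1"]*(s@s))
    return -R.T@t, R.T@np.array([s[0],s[1],1])
def at_z(f,u,v,z):
    c,d=ray(f,u,v); return c+d*(z-c[2])/d[2]
def tri(rs):
    A=0;b=0
    for c,d in rs:
        d=d/np.linalg.norm(d);P=np.eye(3)-np.outer(d,d);A=A+P;b=b+P@c
    return np.linalg.solve(A,b)
def proj(f,X):
    K=np.array(f["intrinsics"]);x=np.array(f["R"])@np.array(X)+np.array(f["t"]);s=x[:2]/x[2]
    s=s*(1+f["k1"]*(s@s)); return K[:2,:2]@s+K[:2,2]
def save(n,im,k=1):
    cv2.imwrite(f"pics/{n}.png",cv2.resize(im[:,:,::-1],None,fx=k,fy=k,interpolation=cv2.INTER_CUBIC))
E
python3 - <<'E'
from h import *
for n in("scene","top"):
    f=cams.grab_frame(n);save(n+"0",f["color"],1.4)
    print(n,-np.array(f["R"]).T@f["t"],f["intrinsics"][0][0])
    for q in("cap","sash_handle","cleaner_bottle","dock","cup","tumbler","salt_shaker","screen"):
        print(q,[(np.round(b["rect"]).tolist(),round(b["score"],2)) for b in finder.boxes_of(q,n)[:4]])
E
```

```text
scene [-147.01357507 -687.98494073  919.49130153] 532.420066732295
cap [([172.0, 244.0, 19.0, 25.0], 0.65), ([214.0, 208.0, 25.0, 25.0], 0.6), ([258.0, 290.0, 35.0, 40.0], 0.57)]
sash_handle [([230.0, 157.0, 97.0, 107.0], 0.52)]
cleaner_bottle [([203.0, 229.0, 48.0, 55.0], 0.71)]
dock [([198.0, 261.0, 63.0, 42.0], 0.73)]
cup [([203.0, 228.0, 45.0, 58.0], 0.34)]
tumbler [([139.0, 193.0, 30.0, 39.0], 0.95)]
salt_shaker [([339.0, 331.0, 19.0, 38.0], 0.93)]
screen [([222.0, 153.0, 123.0, 138.0], 0.6)]
top [ 506.01886816  -22.66498039 1429.17457333] 477.7525568767314
cap [([314.0, 245.0, 24.0, 32.0], 0.93), ([261.0, 252.0, 25.0, 22.0], 0.92), ([214.0, 258.0, 20.0, 22.0], 0.53), ([386.0, 251.0, 14.0, 15.0], 0.29)]
sash_handle [([200.0, 181.0, 131.0, 24.0], 0.77)]
cleaner_bottle [([252.0, 240.0, 39.0, 39.0], 0.97)]
dock [([248.0, 239.0, 49.0, 44.0], 0.78), ([256.0, 243.0, 35.0, 37.0], 0.27)]
cup [([294.0, 143.0, 25.0, 24.0], 0.93)]
tumbler [([148.0, 238.0, 36.0, 26.0], 0.9)]
salt_shaker [([384.0, 251.0, 17.0, 18.0], 0.77)]
screen [([190.0, 171.0, 150.0, 49.0], 0.86)]
```

View pics/scene0.png

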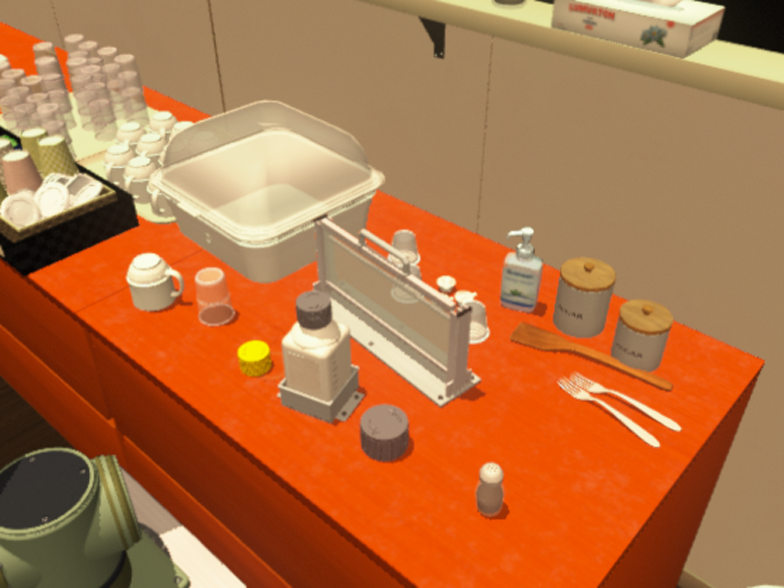

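View pics/top0.png

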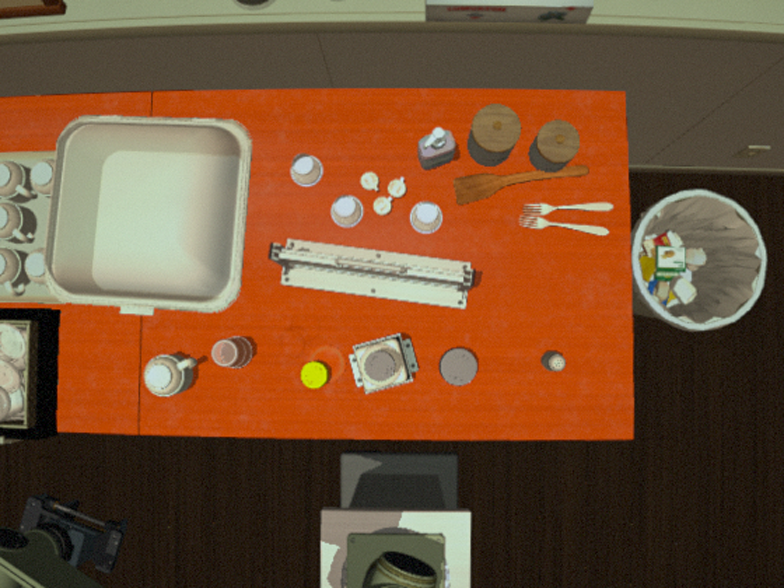

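The scene picture shows the bottle with its grey cap at about (224,221) raw, the yellow cap at (182,256) and a bigger grey cap on the table at (275,310). The yellow one is ruled out by colour. Of the two grey ones, the smaller is on the bottle (top view 271,261; the other is at 327,261). I'll confirm that in one crop while measuring.

```bash
python3 - <<'E'
from h import *
F={n:cams.grab_frame(n) for n in("scene","top")}
t=F["top"]["color"]; s=F["scene"]["color"]
a=cv2.resize(t[160:290,180:345],None,fx=4.5,fy=4.5,interpolation=cv2.INTER_CUBIC)
save("crop1",a)
def ctr(q,n,near):
    B=[b for b in finder.trace(q,n)]
    B=[b for b in B if b["score"]>.3]
    def c(b): 
        y,x=np.nonzero(b["pixels"]);return np.array([x.mean(),y.mean()])
    return min(B,key=lambda b:np.hypot(*(c(b)-near)))
for q,n,near,z in(("cap","top",(271,261),208.5),("cleaner_bottle","top",(271,261),145),("dock","top",(271,261),45),("sash_handle","top",(265,190),200),("screen","top",(265,195),8),("tumbler","top",(166,251),98),("salt_shaker","top",(392,260),90),("cup","top",(306,155),60)):
    b=ctr(q,n,near);m=b["pixels"].astype(np.uint8)
    y,x=np.nonzero(m);P=np.array([at_z(F[n],u,v,z)[:2] for u,v in zip(x,y)],np.float32)
    print(q,round(b["score"],2),"mean",P.mean(0).round(1),"rect",cv2.minAreaRect(P))
b=ctr("cap","scene",(224,221));r=np.array(b["rect"]);bt=ctr("cap","top",(271,261))["rect"]
print("cap tri",tri([ray(F["scene"],r[0]+r[2]/2,r[1]+r[3]/2),ray(F["top"],bt[0]+bt[2]/2,bt[1]+bt[3]/2)]),bt,r)
E
```

```text
cap 0.77 mean [466.3  26.1] rect ((466.5597229003906, 27.2773494720459), (53.323631286621094, 53.50417709350586), 0.42030593752861023)
cleaner_bottle 0.95 mean [469.8  25.1] rect ((467.5794372558594, 26.255748748779297), (89.5519790649414, 90.44393920898438), 15.87233829498291)Traceback (most recent call last):
  File "<stdin>", line 13, in <module>
  File "<stdin>", line 11, in ctr
ValueError: min() iterable argument is empty
```

View pics/crop1.png

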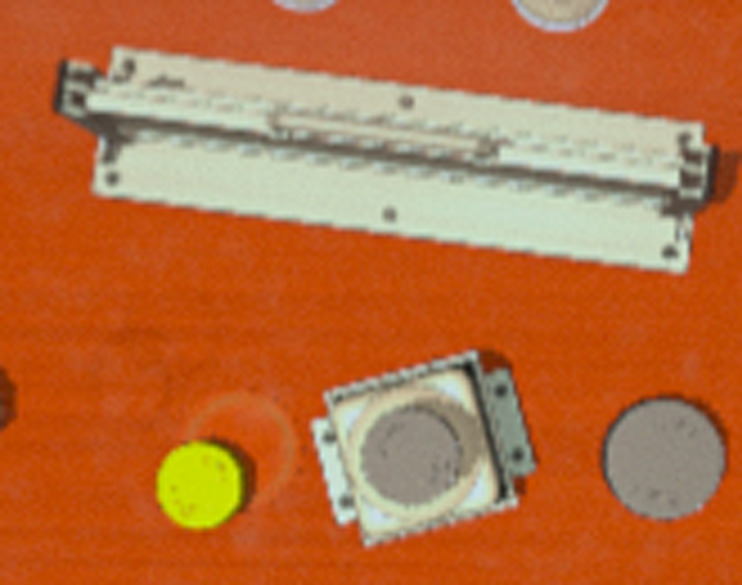

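The crop confirms it: the grey cap on the bottle at raw (271.6,261.1) is clearly smaller than the loose grey one at (327,261). The sash bar runs from raw (241,187) to (290,193) in the top view.

```bash
python3 - <<'E'
from h import *
F={n:cams.grab_frame(n) for n in("scene","top")};T=F["top"];S=F["scene"]
g=lambda x,y:(180+x/4.5,160+y/4.5)
C=np.array([at_z(T,*g(*p),8)[:2] for p in((113,47),(703,124),(688,271),(93,193))])
print("foot corners",C.round(0).tolist(),"centre",C.mean(0))
d=(C[0]+C[3]-C[1]-C[2])/2;yaw=np.degrees(np.arctan2(-d[0],d[1]));print("len",np.linalg.norm(d),"yaw",yaw)
c=C.mean(0);a=np.radians(yaw);ex=np.array([np.cos(a),np.sin(a)]);ey=np.array([-ex[1],ex[0]])
h=c-6.5*ex;print("handle by foot",h)
for z in(190,200,215):
    p=[at_z(T,*g(*q),z)[:2] for q in((275,122),(495,150))];print(z,"bar top view",np.mean(p,0),np.linalg.norm(p[0]-p[1]))
for z in(190,195,200,205,210,215):
    print(z,"scene proj",[proj(S,[*(h+e*ey),z]).round(1).tolist() for e in(-60,0,60)])
# cap in scene at 171..208
for z in (208.5,171): print("cap",z,"scene",proj(S,[466,27,z]),"top",proj(T,[466,27,z]))
im=S["color"][150:250,195:345];save("crop2",im,5)
x=finder.trace("cap","scene"); print([(b["rect"],round(b["score"],2)) for b in x])
for q in("tumbler","salt_shaker"):
    b=finder.boxes_of(q,"top")[:1]
    for k in b: r=k["rect"];print(q,at_z(T,r[0]+r[2]/2,r[1]+r[3]/2,60))
E
```

```text
foot corners [[729.0, 236.0], [679.0, -160.0], [581.0, -149.0], [630.0, 247.0]] centre [654.61328304  43.43971087]
len 398.8767770711955 yaw -7.194375910699695
handle by foot [648.16445755  44.25374389]
190 bar top view [648.54898182  42.63811446] 128.98005181971524
200 bar top view [647.39877977  42.1111258 ] 127.93919724929412
215 bar top view [645.67347669  41.3206428 ] 126.37791539366239
190 scene proj [[289.9, 193.8], [273.5, 183.2], [258.0, 173.0]]
195 scene proj [[289.9, 192.1], [273.5, 181.5], [258.0, 171.4]]
200 scene proj [[289.9, 190.4], [273.5, 179.7], [257.9, 169.7]]
205 scene proj [[289.9, 188.6], [273.5, 178.0], [257.9, 168.0]]
210 scene proj [[290.0, 186.9], [273.5, 176.3], [257.8, 166.3]]
215 scene proj [[290.0, 185.1], [273.4, 174.6], [257.8, 164.6]]
cap 208.5 scene [223.47224179 213.54898442] top [270.60204378 260.7136122 ]
cap 171 scene [224.50696386 226.83942404] top [271.1869193  260.24835232]
[([257.6, 289.5, 36.1, 41.7], 0.83), ([173.2, 243.9, 19.6, 23.1], 0.69), ([211.0, 208.1, 25.8, 25.6], 0.68), ([339.9, 328.1, 20.5, 40.0], 0.3), ([230.0, 154.5, 99.1, 112.8], 0.23)]
tumbler [486.06967567 339.17074602  60.        ]
```

View pics/crop2.png

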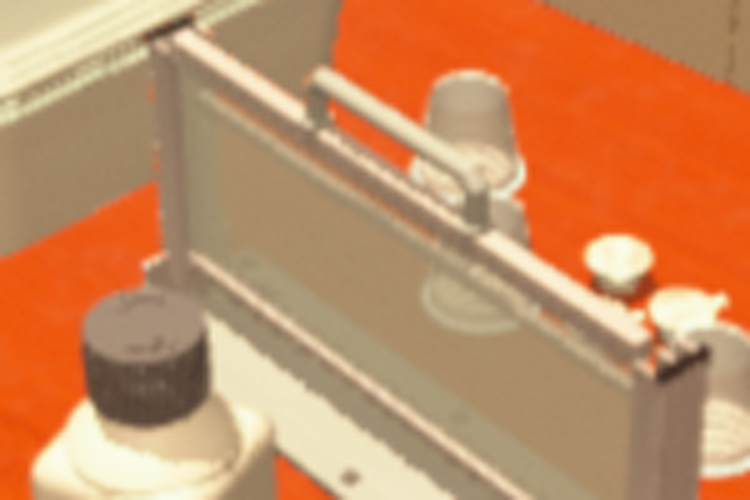

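The scene crop shows the bar ends at raw (259,165) and (291,187). That puts the bar at about z = 210 with its middle near (647,43). Next I check the tool orientation.

```bash
python3 - <<'E'
from h import *
from scipy.spatial.transform import Rotation as Ro
s=status.state();print(s["time_s"],s["ee_pos"],s["ee_rot"],s["gripper_width"],s["force"])
print(Ro.from_euler("xyz",s["ee_rot"],degrees=True).as_matrix().round(3))
E
```

```text
1.4 [174.22591498 547.99264703 227.97938   ] [1.79993794e+02 4.55703424e-04 1.62364480e+02] 91.3706722804402 [-0.84662583 -0.12395379 -0.25628415]
[[-0.953  0.303  0.   ]
 [ 0.303  0.953  0.   ]
 [-0.     0.    -1.   ]]
```

Call:
{"op": "apply_moves", "data": {"increments": [[1,0.01,-0.03,0.025,0,0,0],[1,0.015,-0.03,0.02,0,0,0],[1,0.02,-0.03,0.02,0,0,0],[1,0.02,-0.035,0.01,0,0,0],[1,0.025,-0.033,0,0,0,0]]}}

```text
time_s: 1.82
ee_pos: [264.8, 389.5, 305.8]
ee_rot: [179.7, 0.1, 162.5]
force: [1.2, 0.7, -0.1]
gripper_width: 91.1
gripper_force: 0.0
```

Call:
{"op": "apply_moves", "data": {"increments": [[1,0.025,-0.023,0,0,0,-5.3],[1,0.025,-0.023,0,0,0,-5.3],[1,0.025,-0.023,0,0,0,-5.3],[1,0.025,-0.023,0,0,0,-5.3],[1,0.025,-0.023,0,0,0,-5.3]]}}

```text
time_s: 2.23
ee_pos: [390.1, 273.6, 303.3]
ee_rot: [180.0, 0.0, 135.6]
force: [0.9, 0.3, 0.8]
gripper_width: 91.4
gripper_force: 0.0
```

Call:
{"op": "apply_moves", "data": {"increments": [[1,0.025,-0.023,0,0,0,-5.3],[1,0.025,-0.023,0,0,0,-5.3],[1,0.025,-0.023,0,0,0,-5.3],[1,0.025,-0.023,0,0,0,-5.3],[1,0.025,-0.023,0,0,0,-5.3]]}}

```text
time_s: 2.65
ee_pos: [515.2, 158.6, 303.1]
ee_rot: [180.0, -0.0, 109.1]
force: [-0.4, 0.6, 0.5]
gripper_width: 91.2
gripper_force: 0.0
```

Call:
{"op": "apply_moves", "data": {"increments": [[1,0.026,-0.023,0,0,0,-5.3],[1,0.026,-0.023,0,0,0,-5.3],[1,0.026,-0.023,0,0,0,-5.3],[1,0.026,-0.023,0,0,0,-5.3],[1,0.026,-0.023,0,0,0,-5.3]]}}

```text
time_s: 3.07
ee_pos: [645.3, 43.6, 302.9]
ee_rot: [180.0, -0.0, 82.6]
force: [0.9, 0.1, -0.4]
gripper_width: 91.2
gripper_force: 0.0
```

Call:
{"op": "apply_moves", "data": {"increments": [[1,0,0,-0.03,0,0,0],[1,0,0,0,0,0,0],[1,0,0,0,0,0,0]]}}

```text
time_s: 3.32
ee_pos: [643.1, 44.9, 271.1]
ee_rot: [-179.7, 0.0, 82.9]
force: [0.2, -0.9, 1.1]
gripper_width: 91.0
gripper_force: 0.0
```

```bash
python3 - <<'E'
from h import *
S=cams.grab_frame("scene");save("crop3",S["color"][80:230,195:345],4)
T=cams.grab_frame("top");s=status.state();print(s["ee_pos"],s["qpos"])
E
```

```text
[643.95204269  45.72510373 274.06928707] [3.03248864e+00 2.35656982e+01 7.49980020e+01 1.70412683e-02
 8.13883678e+01 1.01041736e+01]
```

View pics/crop3.png

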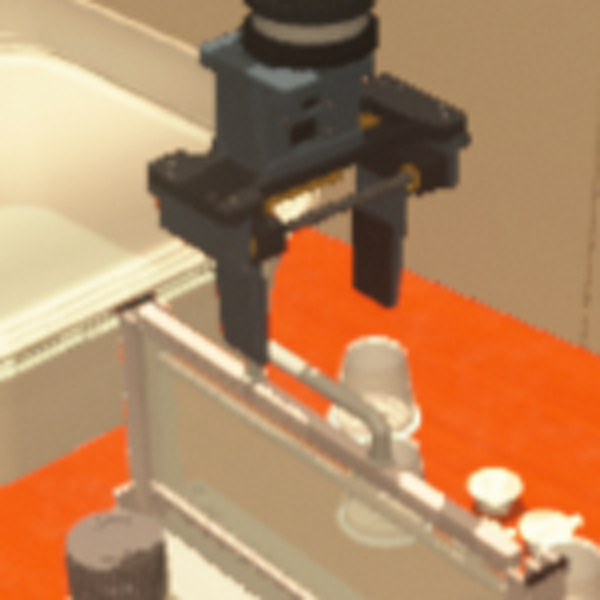

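The gripper straddles the bar, with one finger in front and one behind. Now descend and grip.

Call:
{"op": "apply_moves", "data": {"increments": [[1,0.001,0,-0.025,0,0,0],[1,0.001,0,-0.025,0,0,0],[1,0,0,-0.017,0,0,0],[1,0,0,0,0,0,0]]}}

```text
time_s: 3.75
ee_pos: [644.1, 45.9, 203.9]
ee_rot: [-179.7, 0.0, 83.0]
force: [-0.7, -0.7, -0.9]
gripper_width: 91.3
gripper_force: 0.0
```

Call:
{"op": "apply_moves", "data": {"increments": [[-1,0,0,0,0,0,0],[-1,0,0,0,0,0,0],[-1,0,0,0,0,0,0],[-1,0,0,0,0,0,0],[-1,0,0,0,0,0,0]], "newtons": 40}}

```text
time_s: 4.17
ee_pos: [646.7, 45.1, 207.3]
ee_rot: [179.9, -0.0, 82.9]
force: [1.0, 0.4, 0.2]
gripper_width: 60.7
gripper_force: 0.0
```

Call:
{"op": "apply_moves", "data": {"increments": [[-1,0,0,0,0,0,0],[-1,0,0,0,0,0,0],[-1,0,0,0,0,0,0]]}}

```text
time_s: 4.42
ee_pos: [646.2, 44.9, 206.1]
ee_rot: [180.0, -0.0, 82.9]
force: [-0.1, 0.2, -0.6]
gripper_width: 40.9
gripper_force: 0.0
```

Call:
{"op": "apply_moves", "data": {"increments": [[-1,0,0,0,0,0,0],[-1,0,0,0,0,0,0],[-1,0,0,0,0,0,0],[-1,0,0,0,0,0,0],[-1,0,0,0,0,0,0]]}}

```text
time_s: 4.83
ee_pos: [647.5, 44.8, 205.9]
ee_rot: [179.8, -0.0, 82.9]
force: [4.7, -0.5, -1.6]
gripper_width: 11.0
gripper_force: 40.0
```

Call:
{"op": "apply_moves", "data": {"increments": [[-1,0,0,0,0,0,0],[-1,0,0,0,0,0,0]]}}

```text
time_s: 5.0
ee_pos: [647.5, 44.8, 205.9]
ee_rot: [179.8, -0.0, 82.9]
force: [5.5, 0.0, -2.9]
gripper_width: 10.6
gripper_force: 40.0
```

Call:
{"op": "apply_moves", "data": {"increments": [[-1,0,0,0.012,0,0,0],[-1,0,0,0.015,0,0,0],[-1,0,0,0.015,0,0,0],[-1,0,0,0.015,0,0,0],[-1,0,0,0.015,0,0,0]]}}

```text
time_s: 5.42
ee_pos: [647.4, 44.8, 275.7]
ee_rot: [-180.0, 0.0, 82.9]
force: [10.1, 0.4, -13.5]
gripper_width: 11.0
gripper_force: 40.0
```

Call:
{"op": "apply_moves", "data": {"increments": [[-1,0,0,0.008,0,0,0],[-1,0,0,0.008,0,0,0],[-1,0,0,0.004,0,0,0],[-1,0,0,0.002,0,0,0]]}}

```text
time_s: 5.75
ee_pos: [647.4, 44.8, 298.0]
ee_rot: [180.0, 0.0, 82.9]
force: [7.8, -0.7, -11.1]
gripper_width: 11.0
gripper_force: 40.0
```

Call:
{"op": "apply_moves", "data": {"increments": [[-1,0,0,0.003,0,0,0],[-1,0,0,0.002,0,0,0],[-1,0,0,0.002,0,0,0]]}}

```text
time_s: 6.0
ee_pos: [647.4, 44.8, 301.2]
ee_rot: [-179.8, 0.1, 82.9]
force: [12.7, -0.0, -28.2]
gripper_width: 11.2
gripper_force: 40.0
```

Call:
{"op": "apply_moves", "data": {"increments": [[-1,0,0,0.002,0,0,0],[-1,0,0,0.002,0,0,0],[-1,0,0,0,0,0,0]]}}

```text
time_s: 6.25
ee_pos: [647.3, 44.8, 301.3]
ee_rot: [-179.5, 0.1, 82.8]
force: [12.6, 0.0, -31.9]
gripper_width: 11.2
gripper_force: 40.0
```

Call:
{"op": "apply_moves", "data": {"increments": [[-1,0,0,-0.003,0,0,0],[0,0,0,0,0,0,0],[0,0,0,0,0,0,0],[0,0,0,0,0,0,0],[0,0,0,0,0,0,0]]}}

```text
time_s: 6.67
ee_pos: [645.9, 45.1, 309.1]
ee_rot: [179.9, -0.0, 82.9]
force: [-0.7, -0.1, -0.3]
gripper_width: 34.9
gripper_force: 0.0
```

```bash
python3 - <<'E'
from h import *
S=cams.grab_frame("scene");save("crop4",S["color"][60:230,180:350],3.5)
h=np.array([648,44]);a=np.radians(-7.2);ey=np.array([-np.sin(a),np.cos(a)])
for z in (300,305,310): print(z,[((proj(S,[*(h+e*ey),z])-[180,60])*3.5).round(0).tolist() for e in(-60,0,60)])
print(status.state()["gripper_width"],status.state()["ee_pos"])
E
```

```text
300 [[387.0, 329.0], [326.0, 294.0], [269.0, 260.0]]
305 [[387.0, 322.0], [326.0, 287.0], [269.0, 254.0]]
310 [[387.0, 316.0], [326.0, 280.0], [269.0, 247.0]]
38.669977614433165 [645.92668462  45.06495553 309.22681195]
```

View pics/crop4.png

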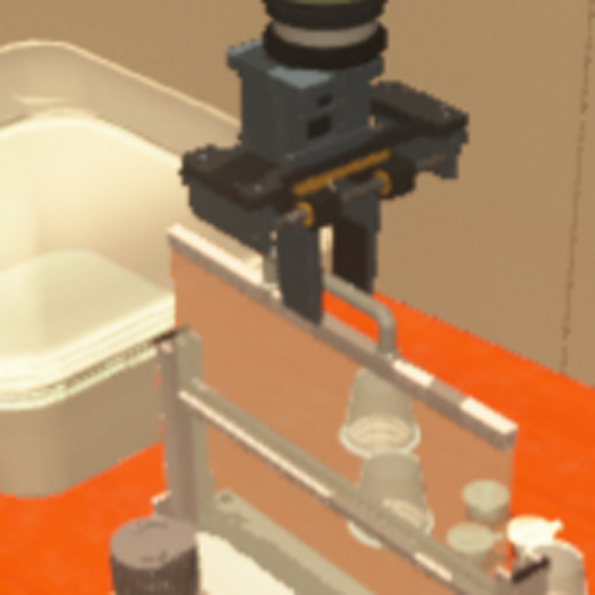

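The bar's right end is at crop (385,318), which is about z = 309, so the sash is at its stop. Now withdraw upward and move over the cap.

Call:
{"op": "apply_moves", "data": {"increments": [[0.2,0,0,0.025,0,0,0],[0.5,0,0,0.03,0,0,0],[1,-0.02,-0.002,0,0,0,0],[1,-0.032,-0.003,0,0,0,-4.6],[1,-0.032,-0.003,0,0,0,-4.6]]}}

```text
time_s: 7.13
ee_pos: [561.4, 37.0, 363.7]
ee_rot: [179.9, -0.0, 73.5]
force: [-1.3, -0.6, 0.4]
gripper_width: 72.2
gripper_force: 0.0
```

Call:
{"op": "apply_moves", "data": {"increments": [[1,-0.032,-0.003,-0.01,0,0,-4.6],[1,-0.032,-0.003,-0.02,0,0,-4.6],[1,-0.032,-0.004,-0.03,0,0,-4.6],[1,0,0,-0.03,0,0,0],[1,0,0,0,0,0,0]]}}

```text
time_s: 7.55
ee_pos: [463.0, 27.0, 271.0]
ee_rot: [-179.6, 0.3, 59.9]
force: [-1.0, -0.0, -0.3]
gripper_width: 91.2
gripper_force: 0.0
```

```bash
python3 - <<'E'
from h import *
S=cams.grab_frame("scene");save("crop5",S["color"][100:290,130:320],3.1)
r=[b["rect"] for b in finder.trace("cap","scene") if abs(b["rect"][0]-212)<15]; print(r)
h=np.array([648,44,310]);print("bar",(proj(S,h)-[130,100])*3.1)
for z in (208.5,171): print("cap",z,proj(S,[466,27,z]))
s=status.state();print(s["ee_pos"],s["gripper_width"],s["qpos"])
E
```

```text
[[210.7, 209.1, 25.2, 25.2]]
bar [443.96704359 124.38150191]
cap 208.5 [223.47224179 213.54898442]
cap 171 [224.50696386 226.83942404]
[468.17605529  27.27204969 275.63484312] 90.84233979355726 [1.92493252e+00 6.95043534e+00 9.77874019e+01 5.63463042e-03
 7.52009020e+01 3.20454094e+01]
```

View pics/crop5.png

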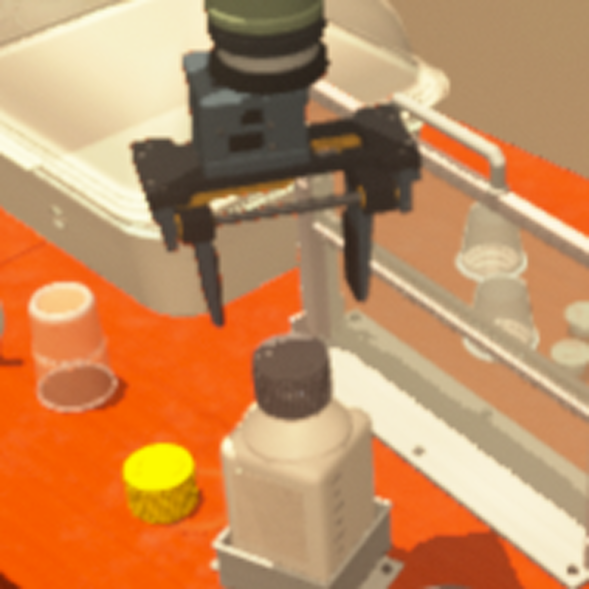

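The gripper is centred over the grey cap on the bottle (crop 291,372), the fingers straddle it, and the sash stays up. Descend.

Call:
{"op": "apply_moves", "data": {"increments": [[1,0,0,-0.02,0,0,0],[1,0,0,-0.02,0,0,0],[1,0,0,-0.02,0,0,0],[1,0,0,-0.016,0,0,0],[1,0,0,-0.01,0,0,0]]}}

```text
time_s: 8.07
ee_pos: [470.0, 27.4, 189.1]
ee_rot: [179.9, -0.1, 59.9]
force: [0.8, 0.2, -0.3]
gripper_width: 91.0
gripper_force: 0.0
```

Call:
{"op": "apply_moves", "data": {"increments": [[-1,0,0,0,0,0,0],[-1,0,0,0,0,0,0],[-1,0,0,0,0,0,0],[-1,0,0,0,0,0,0],[-1,0,0,0,0,0,0]], "newtons": 50}}

```text
time_s: 8.48
ee_pos: [467.9, 27.6, 189.6]
ee_rot: [-180.0, -0.1, 59.8]
force: [-2.7, 3.0, 2.4]
gripper_width: 60.4
gripper_force: 1.7
```

Call:
{"op": "apply_moves", "data": {"increments": [[-1,0,0,0,0,0,0],[-1,0,0,0,0,0,0],[-1,0,0,0,0,0,0],[-1,0,0,0,0,0,0]]}}

```text
time_s: 8.82
ee_pos: [467.7, 27.5, 189.2]
ee_rot: [-180.0, -0.0, 59.9]
force: [-3.3, 2.1, 5.5]
gripper_width: 55.4
gripper_force: 50.0
```

Call:
{"op": "apply_moves", "data": {"increments": [[-1,0,0,-0.002,0,0,0],[-1,0,0,-0.002,0,0,0],[-1,0,0,0,0,0,0]]}}

```text
time_s: 9.07
ee_pos: [467.5, 27.7, 185.4]
ee_rot: [-180.0, -0.0, 59.9]
force: [-4.5, 3.4, 8.5]
gripper_width: 55.4
gripper_force: 50.0
```

Call:
{"op": "apply_moves", "data": {"increments": [[-1,0,0,-0.001,0,0,0],[-1,0,0,-0.001,0,0,0],[-1,0,0,0,0,0,0]]}}

```text
time_s: 9.32
ee_pos: [467.7, 27.8, 183.9]
ee_rot: [-180.0, -0.1, 59.8]
force: [-4.2, 3.6, 10.6]
gripper_width: 55.8
gripper_force: 50.0
```

Call:
{"op": "apply_moves", "data": {"increments": [[-1,0,0,0,0,0,4],[-1,0,0,0,0,0,4],[-1,0,0,0,0,0,4],[-1,0,0,0,0,0,4],[-1,0,0,0,0,0,4]]}}

```text
time_s: 9.73
ee_pos: [467.4, 27.9, 183.9]
ee_rot: [-180.0, -0.1, 80.0]
force: [-6.3, 3.2, 11.1]
gripper_width: 55.8
gripper_force: 50.0
```

Call:
{"op": "apply_moves", "data": {"increments": [[-1,0,0,0,0,0,4],[-1,0,0,0,0,0,4],[-1,0,0,0,0,0,4],[-1,0,0,0,0,0,4],[-1,0,0,0,0,0,4]]}}

```text
time_s: 10.15
ee_pos: [467.1, 28.0, 183.9]
ee_rot: [-180.0, -0.1, 100.0]
force: [-6.4, 3.2, 11.7]
gripper_width: 55.2
gripper_force: 50.0
```

Call:
{"op": "apply_moves", "data": {"increments": [[-1,0,0,0,0,0,4],[-1,0,0,0,0,0,4],[-1,0,0,0,0,0,4],[-1,0,0,0,0,0,4],[-1,0,0,0,0,0,4]]}}

```text
time_s: 10.57
ee_pos: [467.4, 27.8, 184.0]
ee_rot: [180.0, -0.1, 120.0]
force: [-6.0, 3.5, 11.5]
gripper_width: 55.6
gripper_force: 50.0
```

```bash
python3 - <<'E'
from h import *
s=status.state();print(s["ee_rot"],s["force"],s["torque"],s["gripper_width"])
E
```

```text
[ 1.79960141e+02 -8.19767944e-02  1.20016290e+02] [-5.97895839  3.48237794 11.49312018] [ 0.54049558  1.21859245 -0.13331361] 55.6361095331127
```

Torque is tiny, so the cap turned freely. Now lift slowly while watching the force (a lifted bottle would show -6 to -10 N).

Call:
{"op": "apply_moves", "data": {"increments": [[-1,0,0,0,0,0,3],[-1,0,0,0.003,0,0,0],[-1,0,0,0.003,0,0,0],[-1,0,0,0.003,0,0,0],[-1,0,0,0.002,0,0,0]]}}

```text
time_s: 10.98
ee_pos: [467.9, 27.0, 193.5]
ee_rot: [-180.0, 0.0, 122.9]
force: [-1.6, 0.4, -1.9]
gripper_width: 55.5
gripper_force: 50.0
```

Call:
{"op": "apply_moves", "data": {"increments": [[-1,0,0,0.003,0,0,0],[-1,0,0,0,0,0,0]]}}

```text
time_s: 11.15
ee_pos: [468.1, 27.1, 196.7]
ee_rot: [180.0, 0.0, 122.9]
force: [-2.1, 1.2, 0.1]
gripper_width: 55.5
gripper_force: 50.0
```

Call:
{"op": "apply_moves", "data": {"increments": [[-1,0,0,0.008,0,0,0],[-1,0,0,0.012,0,0,0],[-1,0,0,0.015,0,0,0],[-1,0,0,0.018,0,0,0],[-1,0,0,0.014,0,0,0]]}}

```text
time_s: 11.57
ee_pos: [469.1, 26.9, 265.5]
ee_rot: [179.9, 0.1, 122.9]
force: [-0.3, -0.1, -0.5]
gripper_width: 55.8
gripper_force: 50.0
```

Call:
{"op": "apply_moves", "data": {"increments": [[-1,0,0,0.002,0,0,0],[-1,0,0,0,0,0,0],[-1,0,0,0,0,0,0],[-1,0,0,0,0,0,0]]}}

```text
time_s: 11.9
ee_pos: [467.5, 27.1, 264.7]
ee_rot: [-179.9, -0.0, 122.9]
force: [-0.1, -0.6, -0.4]
gripper_width: 55.4
gripper_force: 50.0
```

```bash
python3 - <<'E'
from h import *
S=cams.grab_frame("scene");save("crop6",S["color"][100:290,130:320],3.1)
for n,X in dict(mouth=[467,27,198],rim=[467,27,247],bar=[648,44,310]).items(): print(n,(proj(S,X)-[130,100])*3.1)
s=status.state();print(s["ee_pos"],s["force"],s["gripper_width"],s["time_s"])
E
```

```text
mouth [291.69742821 363.05837042]
rim [287.38300206 307.41605824]
bar [443.96704359 124.38150191]
[467.49592928  27.09156901 264.56757656] [ 0.42423346 -0.50553411  0.00578262] 55.34817214873907 11.95
```

View pics/crop6.png

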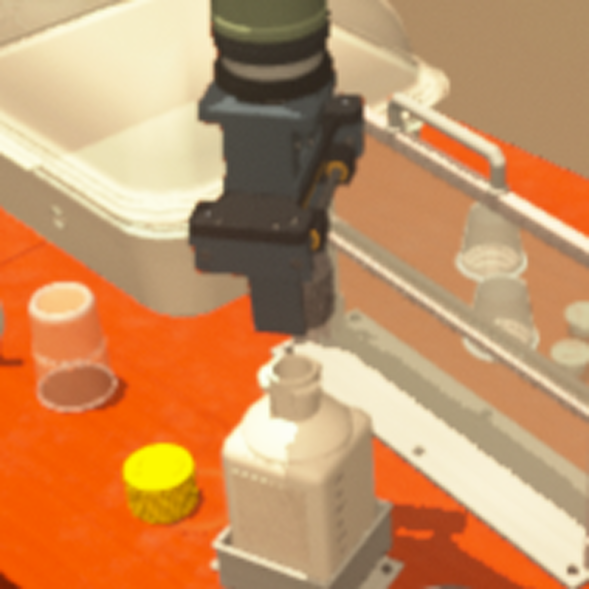

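The bottle stands in its dock with its mouth open at crop (296,368). The cap is held in the gripper about 5 cm above it, and the sash is still up. Handing in.

```bash
python3 -c "
from h import *
print(env.job_done())"
```

```text
the job is handed in; nothing more can be done
None
```

The job is handed in at about 12 s: the sash is fully up, the cap is off and held level about 5 cm above the open mouth, and the bottle stands in its dock; the hand-in call returned no verdict.

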